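# Hook the supply basket out from under the monitor riser

### The arm

A 6-joint arm with a two-finger parallel gripper is mounted at the origin on the work surface. World frame = base frame: x ahead of the robot, y to its left, z up, the work surface at z = 0. Lengths are in m, angles in rad, forces in N, time in s.
With the tool pointing down it reaches from about 0.25 to 0.775 m from the base axis. Payload 4 kg.
Tool frame: the origin (TCP) lies midway between the tips of the shut fingers; the grasp point (between the pads) lies 19 mm behind it; z points along the fingers, x is the direction in which the jaws open and shut, and the axes are right-handed (so a half turn about z gives the same grasp; the last joint's range is limited). The gripper opens to 94 mm and grips with 3 to 60 N. Pads are 16 mm wide; open, the fingers measure 119 mm over their backs; the gripper's body (75 mm by 177 mm) begins 78 mm behind the grasp point.
Start: joints at [-1.416, 0.087, 1.371, -0, 1.684, -0.103], TCP at [0.14, -0.532, 0.206] pointing down, gripper open.
Joint ranges: [-3.1, 3.1], [-0.76, 2.03], [0.27, 2.55], [-1.08, 4.22], [0.17, 2.65], [-2.57, 2.57]. Speed limits (rad/s): [2.79, 2.79, 3.14, 3.14, 3.14, 3.14].

### API

Orientations are given as [roll, pitch, yaw] about the fixed x, y, z axes, in that order (R = Rz(yaw) Ry(pitch) Rx(roll)).
In Python, from bench import robot, eyes, close_job gives the robot as it stands.
- The arm moves only by the shell command python3 -m jog 'ROWS'. ROWS is JSON, a list of rows, each a list of 3 entries, a list of its own where there are three numbers: the turn, a rotation vector about the tool's x, y, z in degrees, then the shift along the tool's x, y, z in mm, then the closure, from -1 (fully open) to 1 (shut). In form: [[[wx, wy, wz], [x, y, z], claw], ...]. A call has 1 to 5 rows; each row is the pose to reach, as a shift and turn from the pose commanded when the call began, along the tool's axes at that moment; what a row does not reach only later rows make up. A row lasts 1/10 s, in which the tool goes at most 50 mm and 8.59 degrees, less where a joint would pass 70% of its speed; a pose out of reach is approached as far as the arm can. A call with a gripper value outside its range is refused whole. The fingers move at their own pace and stop on an object; the grip force is fixed at half the most. Time passes only in rows, so rows that repeat a pose let the fingers close. It gives the time, the measured TCP pose, the force and the opening at its end, in the units of the state.
- robot.get_obs(): the state, without advancing time (a new reading comes with each control period).
- eyes.snapshot(name): name is "side" or "top"; returns (picture, depth): 480x640x3 uint8, red, green, blue; 480x640 float32, m along the optical axis (not along the pixel's ray), 0 where there is no reading.
- eyes.camera_params(name): a dict with "mtx" (3x3 intrinsics, pixels), "k1" (the pictures are not rectified: a ray, as slopes to the right and down, at radius r is drawn at 1 + k1 r^2 times it, then the intrinsics apply), "world_to_cam" (4x4, takes a point from world to camera coordinates). Camera axes: x right, y up, looking along -z (the intrinsics and any distortion apply to the point x, -y, -z); pixel columns grow to the right and rows downward; lengths in m; the calibration is good to about 2 mm. A picture is of the moment at which its call begins. camera_params takes no time and is no camera call.
- close_job(): hands the job in, once; it reports no verdict.
The state is a dict: "time": time; "joint_positions": joint angles; "qvel": joint speeds; "joint_torque": joint torques, N m; "tool_pos": TCP position; "ee_rot": TCP orientation; "wrist_force": force on the tool from outside, world axes, zero at the start; "wrist_torque": the same for the moment, N m; "width": finger opening in m.
Only numpy, scipy, OpenCV 4.12 (cv2) and the standard library are available. Lean on these libraries where they do the work, as an engineer would, in place of code of your own. Each camera call takes 0.05 s, during which the arm holds its last target. There are 200 camera calls.

### The job

Pick up the red-handled reaching hook, drop its tip behind the near rim of the supply basket under the wire riser, and drag the basket towards you into the blue dock until it is fully home, then keep pulling for a moment so that it presses firmly on the rubber stops (8 N or so there, on top of what the dragging takes, and never as much as 18 N). Then unhook and stand the hook upright on the desk on its foot, clear of basket and dock, with the basket still home. Do not touch the basket with the fingers, and leave the mug, glue bottle and stapler where they are.

Things in the scene. Friction and masses are not known exactly. Their poses are not given: they have to be found in the camera images.
- hook_grip (a point): Centre of the reaching hook's red handle: slab 80 long (x), 16 thick (y), on a black foot 84 x 40 x 5 mm, 60 mm high in all; this point is 40 mm above the foot's underside. Loose, 0.16 kg. An 8 mm steel rod, axis 50 mm above the foot's underside, runs forward to 130 mm from this point, then bends straight down. x points along the rod to the hook, z up.
- hook_tip (a point): Lowest point of the hook's down-turned end, 130 mm ahead (+x) and 38 mm below hook_grip (2 mm above the level of the foot's underside), same axes. The down-turned leg is 8 mm thick and reaches 44 mm below the rod's underside.
- basket_rim (a point): Dark steel open basket, 150 deep (x), 110 wide (y), 42 mm high, walls and floor 4 mm, loose, sliding on the desk. Point: middle of the near (robot side) wall's top edge, on its outer face; x points into the basket, away from the robot, z up. Behind that wall a free gap runs from 4 to 31 mm along x, all the width, down to the floor; beyond it an orange block (top at 26 mm), then note pads (40 mm).
- basket: The same basket, its origin at the centre of its underside, same axes as basket_rim. Its mass with contents is about 0.4 to 0.8 kg and its contents are fixed in it; dragging it takes some 1 to 8 N, not known beforehand. It swings about the hook, and a corner can catch on the cheeks of the dock; pulling on the side that lags squares it up.
- dock_stop (a point): Parking dock fixed to the desk, 28 mm high: two blue cheeks 118 mm apart, from 30 mm before to 54 mm beyond this point along x (away from the robot), then flaring to 160 mm at 105 mm. Between them two rubber stops, 78 mm apart so the foot passes, on which the near wall comes home. They are clamped anywhere within 12 mm either way of this point's x: feel for them. Stiff: 1 mm costs newtons.
- riser_front (a point): Middle of the front (robot side) edge of a dark wire monitor riser fixed to the desk, 136 mm above the desk; x points away from the robot. Riser 200 deep (x), 300 wide (y), underside 132 mm above the desk, thin legs at its corners, open in front and behind; one sees through its wires from above. The basket starts beneath it.
- mug_mid (a point): White mug (bystander), 76 mm across, 90 mm high with a handle at its +y; this point is its centre, 45 mm above the desk.
- glue: White glue bottle (bystander), 38 mm across, 95 mm high, beneath the riser beside the basket; origin at the centre of its underside.
- stapler: Blue stapler (bystander), 90 x 26 x 45 mm, beneath the riser on the other side of the basket; origin at the centre of its underside.
Things that resemble listed ones, but are neither listed nor needed, are in the scene too. What is meant by the basket is not pink, and is the larger of those in its own colour.

How it is judged:
By the outcome, as a careful person would: the job done as asked, in the order asked, and still so for the second after the job is handed in, with the robot touching nothing.
It also fails if it takes over 72 s, if anything falls off the work surface, if the arm or the gripper's body presses on something with over 40 N, if the wrist force passes 120 N, or if a joint passes its speed limit or range.

## Working session

There is one attempt and no reset: what is moved stays moved. The work goes in short steps, Python scripts to look and compute and a shell command to move; the robot and the scene stay as the last step left them, time stands still between calls to the robot, and variables do not carry over. Pictures are saved under pics/ and viewed, about 8 in all and at most 12, crops included, and the job is handed in when it is done.

```bash
mkdir -p pics; ls
cat > h.py <<'E'
import numpy as np, cv2
from bench import robot, eyes
def snap(n,f):
    p,d=eyes.snapshot(n); np.savez(f'pics/{f}.npz',p=p,d=d); cv2.imwrite(f'pics/{f}.png',p[:,:,::-1]); return p,d
def crop(f,u0,v0,u1,v1,s,out):
    p=np.load(f'pics/{f}.npz')['p'][v0:v1,u0:u1,::-1]; cv2.imwrite(f'pics/{out}.png',cv2.resize(p,None,fx=s,fy=s,interpolation=cv2.INTER_CUBIC))
def ray(n,u,v):
    c=eyes.camera_params(n); k=np.array(c['mtx']); W=np.array(c['world_to_cam'])
    q=cv2.undistortPoints(np.array([[[u,v]]],float),k,np.array([c['k1'],0,0,0.]))[0,0]
    R=W[:3,:3]; o=-R.T@W[:3,3]; return o,R.T@np.array([q[0],-q[1],-1])
def atz(n,u,v,z):
    o,d=ray(n,u,v); return o+d*(z-o[2])/d[2]
def atd(n,f,u,v):
    d=np.load(f'pics/{f}.npz')['d'][int(round(v)),int(round(u))]; o,r=ray(n,u,v); return o+r*d
def proj(n,P):
    c=eyes.camera_params(n); k=np.array(c['mtx']); W=np.array(c['world_to_cam'])
    q=W[:3,:3]@np.array(P)+W[:3,3]; x,y=q[0]/-q[2],-q[1]/-q[2]; f=1+c['k1']*(x*x+y*y); return k[0,0]*x*f+k[0,2],k[1,1]*y*f+k[1,2]
E
python3 -c "
from h import *
a,_=snap('top','t0');b,_=snap('side','s0')
for n in('top','side'): print(n,eyes.camera_params(n))
print(robot.get_obs())"
```

```text
pics
top {'mtx': array([[514.00659537,   0.        , 323.26140444],
       [  0.        , 514.00659537, 236.1712264 ],
       [  0.        ,   0.        ,   1.        ]]), 'k1': -0.143507336807999, 'world_to_cam': array([[-8.75057821e-03, -9.99961697e-01, -1.77778675e-04,
         1.53434082e-02],
       [ 9.92354327e-01, -8.70589468e-03,  1.23114160e-01,
        -6.18544417e-01],
       [-1.23110993e-01,  9.00900653e-04,  9.92392499e-01,
        -1.23734105e+00],
       [ 0.00000000e+00,  0.00000000e+00,  0.00000000e+00,
         1.00000000e+00]])}
side {'mtx': array([[523.3756646 ,   0.        , 321.16577232],
       [  0.        , 523.3756646 , 238.27449849],
       [  0.        ,   0.        ,   1.        ]]), 'k1': -0.07695155940567092, 'world_to_cam': array([[-0.97113741, -0.23821796, -0.0120138 ,  0.57574319],
       [ 0.14286819, -0.62128273,  0.77045211, -0.1349307 ],
       [-0.1909995 ,  0.74649847,  0.63738467, -1.11832334],
       [ 0.        ,  0.        ,  0.        ,  1.        ]])}
{'time': 0.1, 'joint_positions': array([-1.41611730e+00,  8.79041109e-02,  1.37209915e+00,  3.27106067e-05,
        1.68360079e+00, -1.03083987e-01]), 'qvel': array([-0.0011056 , -0.00099053, -0.00544464, -0.0012616 , -0.00089728,
       -0.00046566]), 'joint_torque': array([ 1.93838889e-03, -3.41253412e+01, -3.03301942e+01,  7.20129465e-02,
        3.04069463e-02, -9.11176926e-05]), 'tool_pos': array([ 0.14014364, -0.53133516,  0.20441066]), 'ee_rot': array([-3.14135334e+00,  1.99737651e-03, -1.31302943e+00]), 'wrist_force': array([-0.99422912,  0.50935614,  0.34240093]), 'wrist_torque': array([-0.0034486 , -0.02378952, -0.04735342]), 'width': 0.09403655853254865}
```

View pics/t0.png

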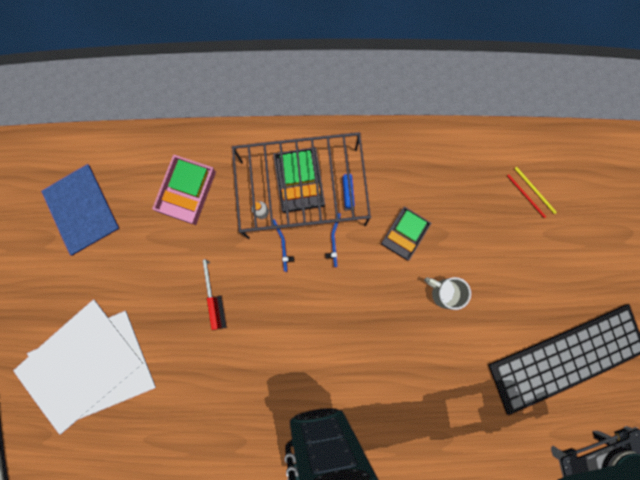

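View pics/s0.png

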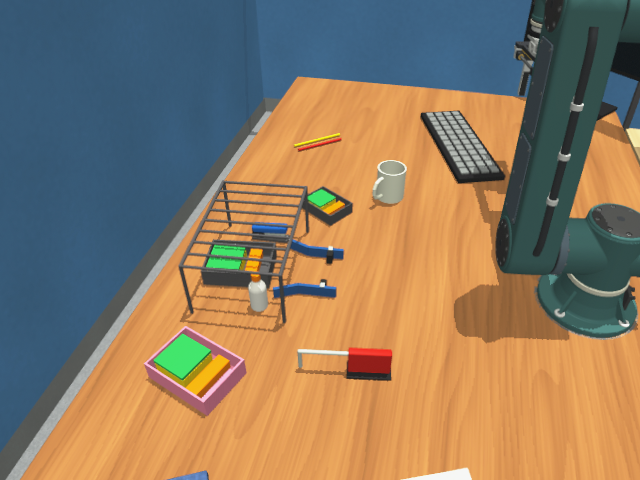

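Top view: basket candidates are dark under the riser (300,180), small dark (405,233) and pink (184,189). I choose the one under the riser because it is dark and larger. The hook is at (214,310), and the red pencil at (525,195) is not it. The dock cheeks are at (285,250) and (334,250). Next, close crops of both.

```bash
python3 -c "
from h import *
crop('t0',225,125,385,275,5,'c1'); crop('t0',190,250,250,340,6,'c2')
a=cv2.imread('pics/c1.png')
b=cv2.imread('pics/c2.png');print(a.shape,b.shape)"
```

```text
(750, 800, 3) (540, 360, 3)
```

View pics/c1.png

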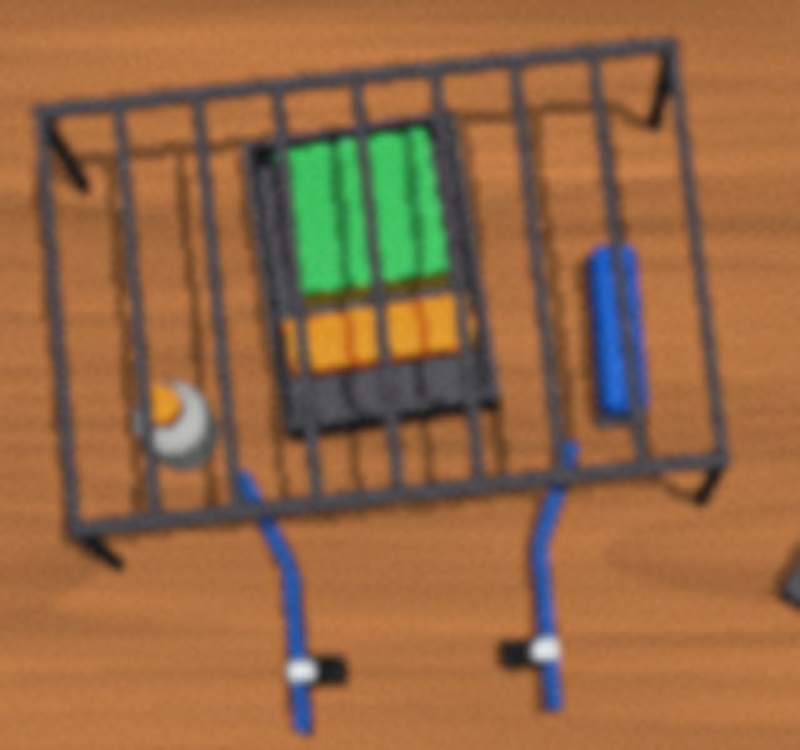

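View pics/c2.png

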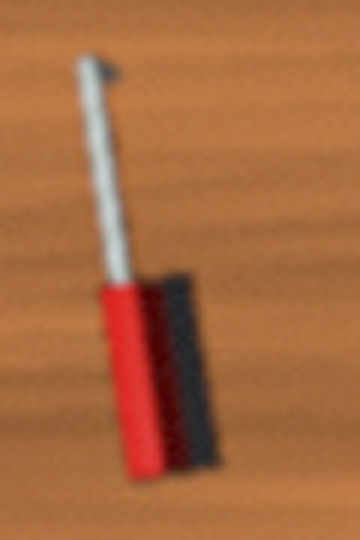

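The crops confirm the dark basket under the riser, with orange and green pads and its near wall from (283,212) to (324,206). The hook stands upright with its rod pointing away from the robot. Now to measure.

```bash
python3 -c "
from h import *
np.set_printoptions(precision=4,suppress=True)
c1=lambda a,b:(225+a/5-.4,125+b/5-.4)
c2=lambda a,b:(190+a/6-.4,250+b/6-.4)
def P(f,l,z):
  r=[atz('top',*f(*q),z) for q in l]
  for q,x in zip(l,r): print(q,x, atd('top','t0',*f(*q)))
  return r
print('cam',ray('top',0,0)[0])
print('hook handle');r=P(c2,[(103,287),(138,285),(163,477),(128,480)],.06); m=sum(r)/4;f=(r[0]+r[1]-r[2]-r[3])/2;print(m,np.linalg.norm(f),np.arctan2(f[1],f[0]), 'w',np.linalg.norm(r[0]-r[1]))
print('rod');r=P(c2,[(88,60),(118,283)],.054);f=r[0]-r[1];print(np.linalg.norm(f),np.arctan2(f[1],f[0]))
print('basket');r=P(c1,[(290,435),(497,405),(455,115),(247,148)],.042)
f=(r[2]+r[3]-r[0]-r[1])/2;print('rim',(r[0]+r[1])/2,np.linalg.norm(f),np.arctan2(f[1],f[0]),np.linalg.norm(r[0]-r[1]))
print('dock');r=P(c1,[(304,733),(555,710),(295,570),(542,540),(243,473),(571,443)],.028)
print(np.linalg.norm(r[0]-r[1]))
for a,b in((0,1),(2,3),(4,5)): print((r[a]+r[b])/2,np.linalg.norm(r[a]-r[b]))
print('stops');P(c1,[(330,670),(515,654)],.025)
print('riser');r=P(c1,[(75,535),(725,462),(672,42),(40,110)],.136);print((r[0]+r[1])/2,np.linalg.norm(r[0]-r[1]),np.linalg.norm(r[0]-r[3]))
print('glue');P(c1,[(162,403)],.095)
print('stapler');P(c1,[(612,245),(622,415)],.045)
print('mug');print(atz('top',455,292,.09))
"
```

```text
cam [0.4616 0.0111 1.3041]
hook handle
(103, 287) [0.4687 0.2939 0.06  ] [ 0.469   0.3081 -0.0026]
(138, 285) [0.4694 0.2796 0.06  ] [0.4695 0.2814 0.0514]
(163, 477) [0.3924 0.2687 0.06  ] [0.3915 0.2719 0.0447]
(128, 480) [0.3911 0.283  0.06  ] [0.3881 0.2949 0.0054]
[0.4304 0.2813 0.06  ] 0.0780440863394399 0.13968452814292798 w 0.014368015993954127
rod
(88, 60) [0.5613 0.3028 0.054 ] [0.5612 0.3025 0.0553]
(118, 283) [0.4703 0.2891 0.054 ] [0.4703 0.2885 0.0567]
0.09198476113876076 0.14928832560782404
basket
(290, 435) [0.6808 0.1107 0.042 ] [0.6839 0.1121 0.0241]
(497, 405) [0.695  0.0074 0.042 ] [0.7004 0.0073 0.0126]
(455, 115) [0.845  0.0274 0.042 ] [0.8567 0.0279 0.0035]
(247, 148) [0.8288 0.1331 0.042 ] [0.8287 0.133  0.0425]
rim [0.6879 0.0591 0.042 ] 0.15053382729162731 0.14111616534375754 0.10427551189891632
dock
(304, 733) [0.5331 0.1047 0.028 ] [0.5332 0.105  0.0251]
(555, 710) [ 0.5435 -0.0201  0.028 ] [ 0.544  -0.0203  0.0198]
(295, 570) [0.6147 0.1092 0.028 ] [0.6147 0.1092 0.0278]
(542, 540) [ 0.6287 -0.0145  0.028 ] [ 0.6284 -0.0145  0.0303]
(243, 473) [0.6641 0.1
[... 203 characters left out ...]
[0.6709 0.0529 0.028 ] 0.16575179092041514
stops
(330, 670) [0.5646 0.0919 0.025 ] [0.5642 0.0916 0.0295]
(515, 654) [ 0.5718 -0.0005  0.025 ] [ 0.5717 -0.0005  0.0268]
riser
(75, 535) [0.6188 0.2024 0.136 ] [0.6185 0.2021 0.1383]
(725, 462) [ 0.6501 -0.0971  0.136 ] [ 0.6495 -0.0968  0.1399]
(672, 42) [ 0.8516 -0.0766  0.136 ] [ 0.85   -0.0763  0.1407]
(40, 110) [0.8216 0.2223 0.136 ] [0.8208 0.2218 0.1386]
[0.6345 0.0527 0.136 ] 0.30119992412796104 0.20376643960605206
glue
(162, 403) [0.6878 0.168  0.095 ] [0.6877 0.168  0.0951]
stapler
(612, 245) [ 0.7757 -0.0511  0.045 ] [ 0.7527 -0.0465  0.1373]
(622, 415) [ 0.6889 -0.0547  0.045 ] [ 0.6913 -0.0554  0.0316]
mug
[ 0.4759 -0.3017  0.09  ]
```

```bash
python3 -m jog '[[[0,0,6.4],[0,0,0],-1]]'
for i in 1; do
python3 -m jog '[[[0,0,0],[-190,-101,0],-1],[[0,0,0],[-190,-101,0],-1],[[0,0,0],[-190,-101,0],-1],[[0,0,0],[-190,-101,0],-1],[[0,0,0],[-190,-101,0],-1]]'
python3 -m jog '[[[0,0,0],[-190,-101,0],-1],[[0,0,0],[-190,-101,0],-1],[[0,0,0],[-190,-101,0],-1],[[0,0,0],[-190,-101,0],-1],[[0,0,0],[-190,-101,0],-1]]'
python3 -m jog '[[[0,0,0],[-190,-101,0],-1],[[0,0,0],[-190,-101,0],-1],[[0,0,0],[-190,-101,0],-1],[[0,0,0],[-190,-101,0],-1],[[0,0,0],[-190,-101,0],-1]]'
python3 -m jog '[[[0,0,0],[-190,-101,0],-1],[[0,0,0],[-190,-101,0],-1],[[0,0,0],[-190,-101,0],-1],[[0,0,0],[-190,-101,0],-1],[[0,0,0],[-190,-101,0],-1]]'
done; python3 -m jog '[[[0,0,0],[0,0,0],-1],[[0,0,0],[0,0,0],-1],[[0,0,0],[0,0,0],-1]]'
cat >> h.py <<'E'
np.set_printoptions(precision=4,suppress=True)
def st():
    o=robot.get_obs(); print(o['time'],o['tool_pos'],o['ee_rot'],'F',o['wrist_force'],'T',o['wrist_torque'],o['width'],'j',o['joint_positions']); return o
def to(x,y,z):
    "tool-axis shift (mm) from measured pose to world target"
    from scipy.spatial.transform import Rotation as R
    o=robot.get_obs(); print(R.from_euler('xyz',o['ee_rot']).inv().apply(np.array([x,y,z])-o['tool_pos'])*1000)
E
python3 -c "
from h import *
st(); to(.430,.282,.014)"
```

```text
time: 0.2
tool_pos: [0.1402, -0.5314, 0.2047]
ee_rot: [3.142, 0.002, -1.427]
wrist_force: [0.1, -0.2, 0.5]
width: 0.0938
time: 0.7
tool_pos: [0.2133, -0.3257, 0.2054]
ee_rot: [-3.141, 0.001, -1.422]
wrist_force: [-0.7, -0.3, 0.2]
width: 0.0941
time: 1.2
tool_pos: [0.2855, -0.1233, 0.2055]
ee_rot: [-3.14, 0.0, -1.419]
wrist_force: [-0.9, 0.2, -0.3]
width: 0.0942
time: 1.7
tool_pos: [0.3576, 0.08, 0.205]
ee_rot: [3.141, 0.001, -1.418]
wrist_force: [-0.8, -1.0, -0.1]
width: 0.0937
time: 2.2
tool_pos: [0.4301, 0.2823, 0.2037]
ee_rot: [3.14, 0.0, -1.421]
wrist_force: [0.9, -0.7, -0.4]
width: 0.0938
time: 2.5
tool_pos: [0.4293, 0.2774, 0.2056]
ee_rot: [-3.141, -0.001, -1.427]
wrist_force: [-0.3, 0.1, -0.1]
width: 0.0943
2.5 [0.4293 0.2774 0.2056] [-3.1415 -0.0006 -1.4265] F [-0.3122  0.1048 -0.0861] T [ 0.0302 -0.0196 -0.0005] 0.09434128115287203 j [ 0.4631  0.0004  1.4607 -0.0007  1.6807  1.8896]
[ -4.5988  -1.3789 191.6168]
```

```bash
python3 -m jog '[[[0,0,0],[-4.6,-1.4,50],-1],[[0,0,0],[-4.6,-1.4,100],-1],[[0,0,0],[-4.6,-1.4,145],-1],[[0,0,0],[-4.6,-1.4,180],-1],[[0,0,0],[-4.6,-1.4,189],-1]]'
python3 -m jog '[[[0,0,0],[0,0,1],-1],[[0,0,0],[0,0,1],-1],[[0,0,0],[0,0,1],-1]]'
python3 -c "
from h import *
st();snap('side','s1');snap('top','t1');crop('s1',240,250,480,430,3.3,'c3')"
```

```text
time: 3.0
tool_pos: [0.4267, 0.2804, 0.0123]
ee_rot: [3.134, -0.003, -1.427]
wrist_force: [-0.5, 0.6, 0.1]
width: 0.0941
time: 3.3
tool_pos: [0.4321, 0.2844, 0.0184]
ee_rot: [-3.136, 0.002, -1.425]
wrist_force: [0.1, 0.3, 0.6]
width: 0.0941
3.3 [0.4321 0.2844 0.0184] [-3.1364  0.0016 -1.4251] F [0.0831 0.3284 0.58  ] T [0.0327 0.0016 0.0133] 0.0941406760935984 j [ 0.4725  0.1266  1.7112 -0.0001  1.2983  1.8977]
```

View pics/c3.png

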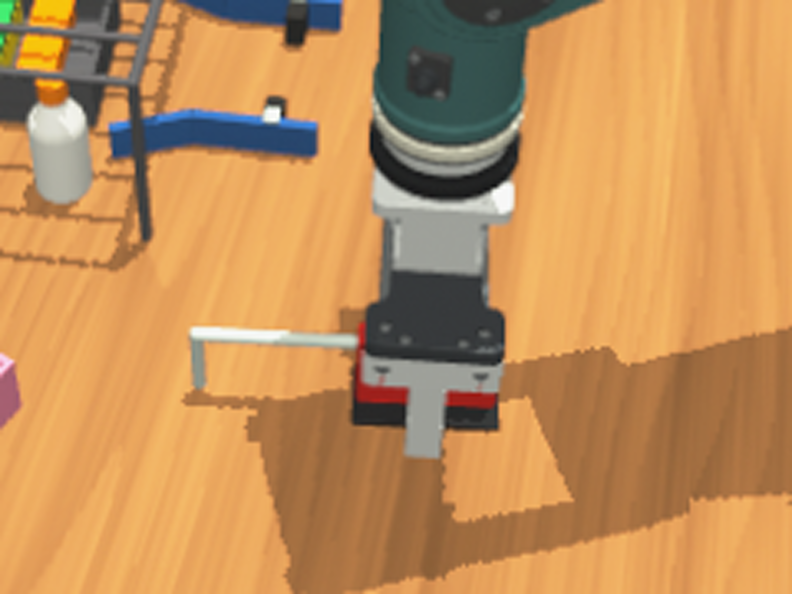

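The fingers straddle the red handle above the foot (crop c3 around (425,400)). Closing.

```bash
python3 -m jog '[[[0,0,0],[0,0,0],1],[[0,0,0],[0,0,0],1],[[0,0,0],[0,0,0],1],[[0,0,0],[0,0,0],1],[[0,0,0],[0,0,0],1]]'
python3 -m jog '[[[0,0,0],[0,0,0],1],[[0,0,0],[0,0,0],1],[[0,0,0],[0,0,0],1],[[0,0,0],[0,0,0],1],[[0,0,0],[0,0,0],1]]'
python3 -c "
from h import *
st()"
```

```text
time: 3.9
tool_pos: [0.4299, 0.2836, 0.0153]
ee_rot: [3.141, -0.0, -1.425]
wrist_force: [-0.1, 0.1, -0.0]
width: 0.0577
time: 4.4
tool_pos: [0.43, 0.2838, 0.0155]
ee_rot: [-3.141, 0.0, -1.425]
wrist_force: [-0.3, 0.6, 0.3]
width: 0.0176
4.4 [0.43   0.2838 0.0155] [-3.1415  0.0003 -1.4248] F [-0.3172  0.622   0.256 ] T [0.1672 0.0781 0.0247] 0.017564931033162416 j [0.4731 0.1293 1.7146 0.0003 1.2975 1.8978]
```

```bash
python3 -m jog '[[[0,0,0],[0,0,0],1],[[0,0,0],[0,0,0],1],[[0,0,0],[0,0,-20],1],[[0,0,0],[0,0,-45],1],[[0,0,0],[0,0,-58],1]]'
python3 -m jog '[[[0,0,0],[40,0,0],1],[[0,0,0],[80,0,0],1],[[0,0,0],[120,0,0],1],[[0,0,0],[160,0,0],1],[[0,0,0],[200,0,0],1]]'
python3 -m jog '[[[0,0,0],[30,0,0],1],[[0,0,0],[50,0,0],1],[[0,0,0],[60,0,0],1],[[0,0,0],[60,0,0],1],[[0,0,0],[60,0,0],1]]'
python3 -m jog '[[[0,0,0],[0,0,0],1],[[0,0,0],[0,0,0],1],[[0,0,0],[0,0,0],1]]'
python3 -c "
from h import *
st();snap('side','s2');snap('top','t2')
crop('t2',220,130,360,340,4,'c4a');crop('s2',190,200,400,380,3,'c4b')
a=cv2.imread('pics/c4a.png');b=cv2.imread('pics/c4b.png');a=cv2.resize(a,(400,600));b=cv2.resize(b,(400,343))
o=np.zeros((600,800,3),np.uint8);o[:,:400]=a;o[:343,400:]=b;cv2.imwrite('pics/c4.png',o)"
```

```text
time: 4.9
tool_pos: [0.4307, 0.2839, 0.075]
ee_rot: [-3.14, 0.0, -1.425]
wrist_force: [0.2, 0.8, -0.7]
width: 0.0161
time: 5.4
tool_pos: [0.4588, 0.0842, 0.0731]
ee_rot: [3.141, -0.0, -1.424]
wrist_force: [0.7, -0.6, -2.3]
width: 0.0159
time: 5.9
tool_pos: [0.4676, 0.027, 0.0732]
ee_rot: [3.141, 0.001, -1.425]
wrist_force: [0.5, -0.4, -0.7]
width: 0.0158
time: 6.2
tool_pos: [0.4678, 0.0271, 0.0734]
ee_rot: [-3.142, 0.0, -1.423]
wrist_force: [-0.3, -0.6, -1.3]
width: 0.0159
6.2 [0.4678 0.0271 0.0734] [-3.1416  0.0001 -1.4234] F [-0.2519 -0.6437 -1.3248] T [-0.0744  0.0031  0.0415] 0.01591761452286534 j [-0.0632 -0.0287  1.756   0.0001  1.4143  1.3602]
```

View pics/c4.png

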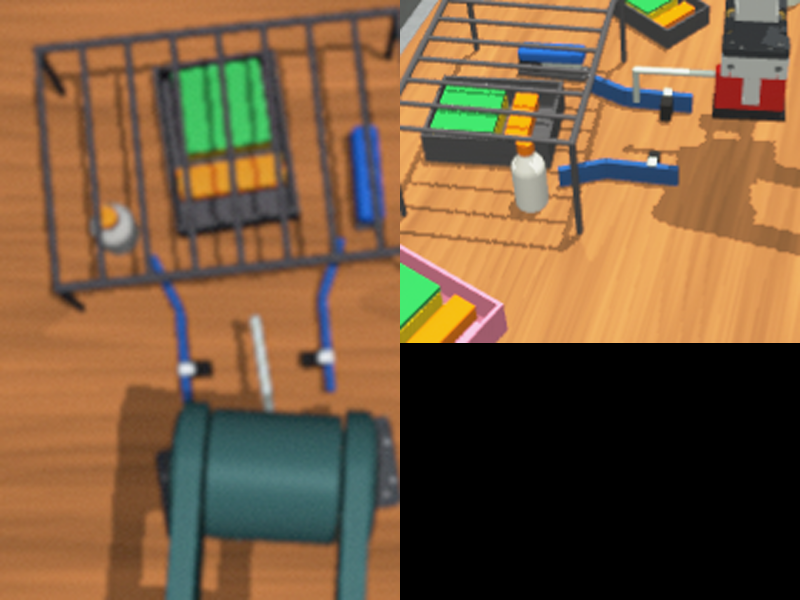

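The hook is held upright, with its rod end at top pixel about (309,241), between the cheeks. Checking the tip position.

```bash
python3 -c "
from h import *
a=atz('top',309.0,240.8,.112);b=atz('top',313.2,271.5,.112);print(a,b,np.arctan2(*(a-b)[1::-1]))
print(atd('top','t2',309.5,242.5))
# side: leg bottom pixel in s2 crop (636,100)-> 
k=400/630*3
u,v=190+(636-400)/k,200+100/k; print(u,v); 
for x in (.585,.59,.595,.60): print(x,proj('side',[x,.0462,.06]))
u,v=190+(636-400)/k,200+69/k; print(u,v, proj('side',[.598,.0462,.112]))
"
```

```text
[0.5989 0.0434 0.112 ] [0.5272 0.034  0.112 ] 0.12940397269654896
[0.595  0.0423 0.111 ]
313.9 252.5
0.585 (np.float64(319.31235257099274), np.float64(253.57187619697498))
0.59 (np.float64(317.11996263971844), np.float64(253.23649471385306))
0.595 (np.float64(314.93120557429756), np.float64(252.90162600501722))
0.6 (np.float64(312.7460903999463), np.float64(252.56727166310858))
313.9 236.225 (np.float64(313.1071073023123), np.float64(234.51563298160204))
```

```bash
python3 -m jog '[[[0,0,0],[0,-35,0],1],[[0,0,0],[0,-70,0],1],[[0,0,0],[0,-95,0],1],[[0,0,0],[0,-107,0],1],[[0,0,0],[0,-110,0],1]]'
python3 -m jog '[[[0,0,0],[0,0,0],1],[[0,0,0],[0,0,0],1],[[0,0,0],[0,0,8],1],[[0,0,0],[0,0,16],1],[[0,0,0],[0,0,16],1]]'
python3 -c "
from h import *
st();snap('side','s3');snap('top','t3')
crop('t3',260,130,340,240,5,'c5a');crop('s3',190,200,350,320,2.5,'c5b')
a=cv2.imread('pics/c5a.png');b=cv2.imread('pics/c5b.png')
o=np.zeros((550,800,3),np.uint8);o[:,:400]=a;o[:300,400:]=b;cv2.imwrite('pics/c5.png',o)"
```

```text
time: 6.8
tool_pos: [0.5778, 0.0427, 0.0731]
ee_rot: [3.141, -0.0, -1.424]
wrist_force: [0.2, -0.5, -1.8]
width: 0.0161
time: 7.3
tool_pos: [0.5748, 0.0424, 0.0554]
ee_rot: [3.138, 0.001, -1.425]
wrist_force: [-0.1, 0.4, -1.6]
width: 0.0156
7.3 [0.5748 0.0424 0.0554] [ 3.1378  0.0006 -1.4248] F [-0.1228  0.3666 -1.6213] T [-0.0656  0.0617  0.025 ] 0.01557078168666235 j [-0.0247  0.2238  1.5182 -0.0001  1.4034  1.4001]
```

View pics/c5.png

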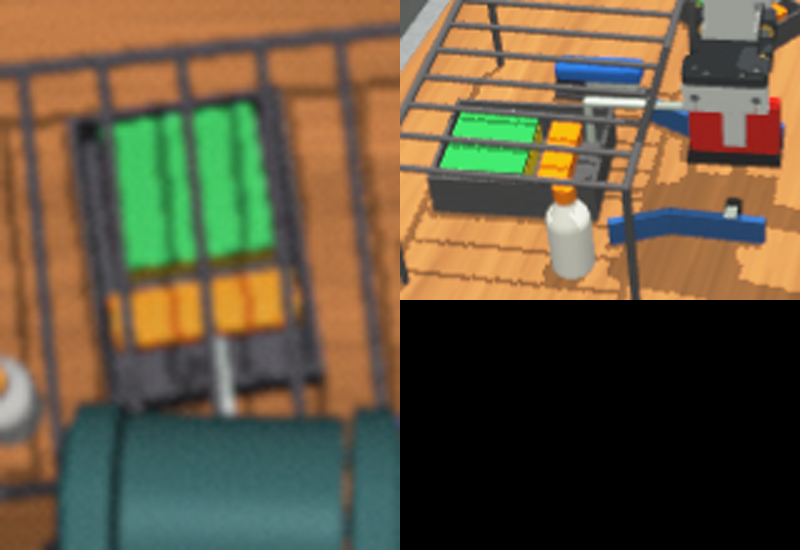

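```bash
python3 -c "
from h import *
f=lambda a,b:(260+a/5-.4,130+b/5-.4)
a=atz('top',*f(219,338),.0945);print(a)
r=[atz('top',*f(*q),.042) for q in((115,404),(322,378))];print(r)
m=(r[0]+r[1])/2;d=np.array([np.cos(.135),np.sin(.135)]);print((a-m)[:2]@d,(a-m)[:2]@[-d[1],d[0]])
st()"
```

```text
[0.7062 0.0567 0.0945]
[array([0.6838, 0.1107, 0.042 ]), array([0.696 , 0.0074, 0.042 ])]
0.01582283566910894 -0.004488936728658967
7.4 [0.576  0.0423 0.0568] [ 3.1403  0.0001 -1.4248] F [ 0.6901  0.6117 -0.8353] T [-0.0001  0.0035 -0.0559] 0.01615178494816835 j [-0.0247  0.2232  1.5159 -0.0001  1.4037  1.4001]
```

```bash
python3 -m jog '[[[0,0,0],[-4,-4,0],1],[[0,0,0],[-4,-4,12],1],[[0,0,0],[-4,-4,22],1],[[0,0,0],[-4,-4,30],1],[[0,0,0],[-4,-4,33],1]]'
python3 -m jog '[[[0,0,0],[0,0,0],1],[[0,0,0],[0,0,0],1],[[0,0,0],[0,0,0],1],[[0,0,0],[0,0,0],1]]'
python3 -m jog '[[[0,0,0],[0,3,0],1],[[0,0,0],[0,6,0],1],[[0,0,0],[0,9,0],1],[[0,0,0],[0,12,0],1],[[0,0,0],[0,15,0],1]]'
python3 -c "
from h import *
st();st()"
```

```text
time: 7.9
tool_pos: [0.5787, 0.0469, 0.0223]
ee_rot: [3.138, 0.0, -1.425]
wrist_force: [0.3, -0.0, -1.0]
width: 0.0159
time: 8.3
tool_pos: [0.5805, 0.0469, 0.0251]
ee_rot: [-3.14, -0.0, -1.425]
wrist_force: [0.1, 1.1, -2.0]
width: 0.0156
time: 8.8
tool_pos: [0.5655, 0.0448, 0.0246]
ee_rot: [-3.14, -0.0, -1.425]
wrist_force: [2.4, 0.5, -3.3]
width: 0.0158
8.8 [0.5655 0.0448 0.0246] [-3.1401 -0.0001 -1.4247] F [ 2.3626  0.5243 -3.275 ] T [ 0.0565 -0.3184 -0.0574] 0.015815093536058675 j [-0.021   0.2281  1.5787  0.0001  1.3333  1.4037]
8.8 [0.5655 0.0448 0.0246] [-3.1401 -0.0001 -1.4247] F [ 2.3626  0.5243 -3.275 ] T [ 0.0565 -0.3184 -0.0574] 0.015815093536058675 j [-0.021   0.2281  1.5787  0.0001  1.3333  1.4037]
```

```bash
python3 -m jog '[[[0,0,0],[0,5,0],1],[[0,0,0],[0,10,0],1],[[0,0,0],[0,15,0],1],[[0,0,0],[0,20,0],1],[[0,0,0],[0,25,0],1]]'
python3 -m jog '[[[0,0,0],[-0.5,5,0],1],[[0,0,0],[-0.5,10,0],1],[[0,0,0],[-0.5,15,0],1],[[0,0,0],[-0.5,20,0],1],[[0,0,0],[-0.5,25,0],1]]'
python3 -m jog '[[[0,0,0],[-0.5,5,0],1],[[0,0,0],[-0.5,10,0],1],[[0,0,0],[-0.5,15,0],1],[[0,0,0],[-0.5,20,0],1],[[0,0,0],[-0.5,25,0],1]]'
python3 -c "
from h import *
st();snap('side','s4');snap('top','t4')
crop('t4',260,130,340,270,4,'c6a');crop('s4',190,200,370,320,2.6,'c6b')
a=cv2.imread('pics/c6a.png');b=cv2.imread('pics/c6b.png')
o=np.zeros((560,800,3),np.uint8);o[:,:320]=a;o[:312,320:788]=b;cv2.imwrite('pics/c6.png',o)"
```

```text
time: 9.3
tool_pos: [0.5403, 0.0411, 0.0247]
ee_rot: [-3.141, -0.0, -1.425]
wrist_force: [3.8, 0.8, -2.5]
width: 0.0158
time: 9.8
tool_pos: [0.5155, 0.0379, 0.0246]
ee_rot: [-3.141, -0.0, -1.425]
wrist_force: [3.0, 0.3, -1.5]
width: 0.0162
time: 10.3
tool_pos: [0.4906, 0.0348, 0.0246]
ee_rot: [-3.141, -0.0, -1.425]
wrist_force: [4.5, 1.3, -1.6]
width: 0.0159
10.3 [0.4906 0.0348 0.0246] [-3.1411 -0.0001 -1.4247] F [ 4.506   1.3184 -1.603 ] T [ 0.1462 -0.6193 -0.008 ] 0.01594714626837187 j [-0.0445  0.0692  1.7604 -0.      1.3114  1.3802]
```

View pics/c6.png

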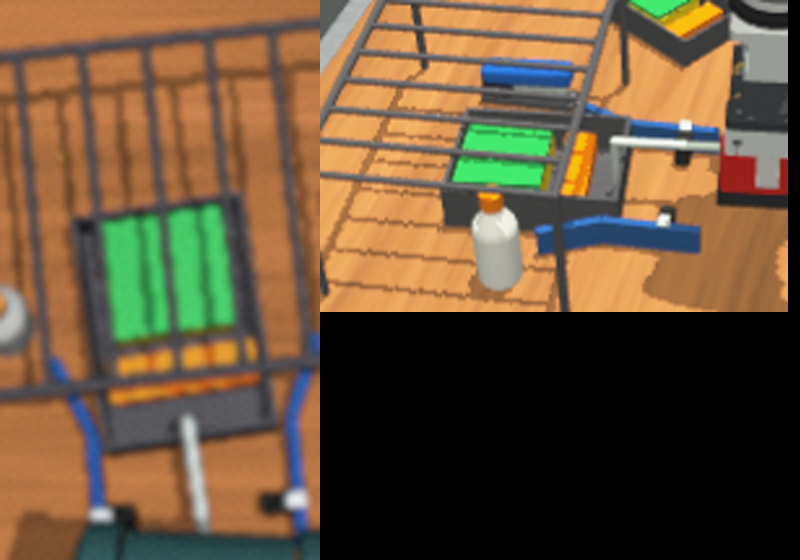

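The basket is following. Its near corners are at c6 (110,452) and (273,422), so it sits about 0.08 rad anticlockwise of the dock and the right side lags. I'll shift the hook 11 mm to the right in the gap and pull on.

```bash
python3 -m jog '[[[0,0,0],[0,-5,0],1],[[0,0,0],[0,-5,0],1],[[0,0,0],[6,-5,0],1],[[0,0,0],[11,-5,0],1],[[0,0,0],[11,-5,0],1]]'
python3 -m jog '[[[0,0,0],[0,3,0],1],[[0,0,0],[0,6,0],1],[[0,0,0],[-0.5,10,0],1],[[0,0,0],[-0.5,14,0],1],[[0,0,0],[-1,18,0],1]]'
python3 -m jog '[[[0,0,0],[0,3,0],1],[[0,0,0],[-0.5,6,0],1],[[0,0,0],[-0.5,9,0],1],[[0,0,0],[-1,12,0],1],[[0,0,0],[-1,15,0],1]]'
python3 -c "
from h import *
st();snap('top','t5')
crop('t5',260,150,350,270,5,'c7')"
```

```text
time: 10.9
tool_pos: [0.4973, 0.0239, 0.0242]
ee_rot: [3.141, -0.0, -1.426]
wrist_force: [-0.8, -1.0, -1.8]
width: 0.0155
time: 11.4
tool_pos: [0.4794, 0.0231, 0.0245]
ee_rot: [-3.141, -0.0, -1.425]
wrist_force: [3.1, 1.3, -2.4]
width: 0.0159
time: 11.9
tool_pos: [0.4644, 0.0219, 0.0246]
ee_rot: [-3.141, -0.0, -1.425]
wrist_force: [4.1, 0.4, -2.1]
width: 0.0158
11.9 [0.4644 0.0219 0.0246] [-3.1412 -0.0001 -1.4246] F [ 4.1346  0.4157 -2.078 ] T [ 0.0726 -0.395   0.0297] 0.015775735754382514 j [-0.075   0.01    1.8221 -0.      1.3091  1.3496]
```

View pics/c7.png

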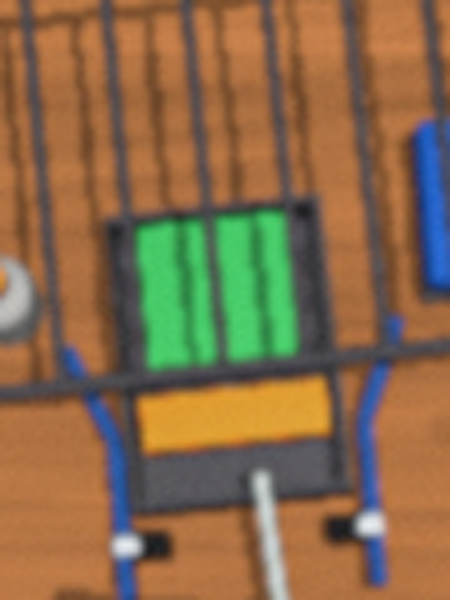

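The basket is now nearly square, with near corners at c7 (137,512) and (348,487) and about 10 mm left to the stops. Now to feel for them.

```bash
python3 -m jog '[[[0,0,0],[0,1.2,0],1],[[0,0,0],[0,2.4,0],1],[[0,0,0],[0,3.6,0],1]]'
python3 -m jog '[[[0,0,0],[0,1,0],1],[[0,0,0],[0,2,0],1]]'
python3 -m jog '[[[0,0,0],[0,1,0],1],[[0,0,0],[-0.3,2,0],1]]'
python3 -m jog '[[[0,0,0],[0,0.5,0],1],[[0,0,0],[0,1,0],1]]'
python3 -c "
from h import *
st()"
```

```text
time: 12.25
tool_pos: [0.4611, 0.0213, 0.0246]
ee_rot: [-3.141, -0.0, -1.425]
wrist_force: [2.2, 0.2, -2.4]
width: 0.016
time: 12.45
tool_pos: [0.4591, 0.021, 0.0246]
ee_rot: [-3.141, -0.0, -1.425]
wrist_force: [3.0, 0.8, -2.6]
width: 0.0158
time: 12.65
tool_pos: [0.457, 0.0209, 0.0245]
ee_rot: [-3.141, -0.0, -1.425]
wrist_force: [3.7, 1.2, -2.1]
width: 0.0158
time: 12.85
tool_pos: [0.456, 0.0209, 0.0245]
ee_rot: [-3.141, -0.0, -1.425]
wrist_force: [3.5, 0.8, -1.7]
width: 0.0162
12.85 [0.456  0.0209 0.0245] [-3.1413 -0.0001 -1.4247] F [ 3.4931  0.7536 -1.6952] T [ 0.1256 -0.5075  0.027 ] 0.01616683045311468 j [-0.0785 -0.0088  1.841  -0.0001  1.3092  1.3462]
```

```bash
cat > ok.py <<'E'
import sys
from h import *
o=robot.get_obs();f=np.hypot(*o['wrist_force'][:2]);print('F',f,o['wrist_force'],o['tool_pos']);sys.exit(f>float(sys.argv[1]))
E
{ python3 -m jog '[[[0,0,0],[0,0.5,0],1],[[0,0,0],[0,1,0],1]]' && python3 ok.py 6 &&
python3 -m jog '[[[0,0,0],[0,0.5,0],1],[[0,0,0],[0,1,0],1]]' && python3 ok.py 6 &&
python3 -m jog '[[[0,0,0],[0,0.5,0],1],[[0,0,0],[0,1,0],1]]' && python3 ok.py 6 &&
python3 -m jog '[[[0,0,0],[0,0.5,0],1],[[0,0,0],[0,1,0],1]]' && python3 ok.py 6 &&
python3 -m jog '[[[0,0,0],[0,0.5,0],1],[[0,0,0],[0,1,0],1]]' && python3 ok.py 6 &&
python3 -m jog '[[[0,0,0],[0,0.5,0],1],[[0,0,0],[0,1,0],1]]' && python3 ok.py 6; } | grep '^F'
```

```text
F 4.41763520236635 [ 4.4118  0.227  -3.0448] [0.4553 0.0208 0.0245]False
```

```bash
sed -i 's/sys.exit(f>float(sys.argv\[1\]))/sys.exit(int(f>float(sys.argv[1])))/' ok.py
{ python3 -m jog '[[[0,0,0],[0,0.5,0],1],[[0,0,0],[0,1,0],1]]' && python3 ok.py 6 &&
python3 -m jog '[[[0,0,0],[0,0.5,0],1],[[0,0,0],[0,1,0],1]]' && python3 ok.py 6 &&
python3 -m jog '[[[0,0,0],[0,0.5,0],1],[[0,0,0],[0,1,0],1]]' && python3 ok.py 6 &&
python3 -m jog '[[[0,0,0],[0,0.5,0],1],[[0,0,0],[0,1,0],1]]' && python3 ok.py 6 &&
python3 -m jog '[[[0,0,0],[0,0.5,0],1],[[0,0,0],[0,1,0],1]]' && python3 ok.py 6 &&
python3 -m jog '[[[0,0,0],[0,0.5,0],1],[[0,0,0],[0,1,0],1]]' && python3 ok.py 6; } | grep '^F'
```

```text
F 9.338252190828658 [ 9.2288  1.4254 -5.7109] [0.4548 0.0208 0.0245]
```

```bash
python3 -m jog '[[[0,0,0],[0,0,0],1],[[0,0,0],[0,0.2,0],1]]' | grep -v rot; python3 ok.py 6
python3 -c "
from h import *
st();snap('top','t6');crop('t6',260,150,350,270,5,'c8')"
```

```text
time: 13.45
tool_pos: [0.4549, 0.0208, 0.0245]
wrist_force: [8.0, 1.5, -5.5]
width: 0.016
F 8.139143274099292 [ 7.9926  1.5377 -5.4808] [0.4549 0.0208 0.0245]
13.45 [0.4549 0.0208 0.0245] [-3.139  -0.     -1.4247] F [ 7.9926  1.5377 -5.4808] T [ 0.2114 -1.0676 -0.0145] 0.01601322054557869 j [-0.0795 -0.0131  1.8454  0.0006  1.3069  1.3451]
```

View pics/c8.png

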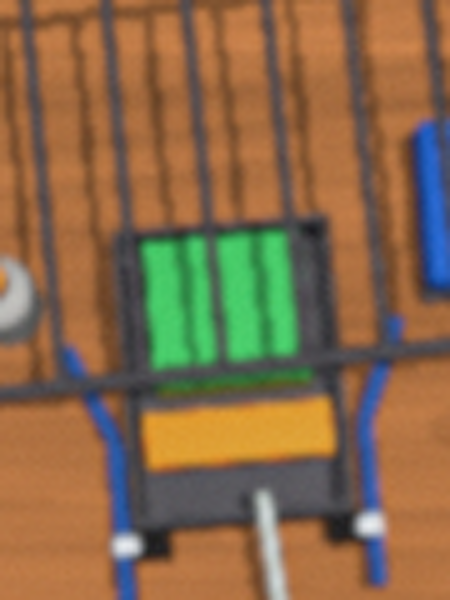

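```bash
python3 -m jog '[[[0,0,0],[0,0.4,0.7],1],[[0,0,0],[0,0.8,1],1],[[0,0,0],[0,0.8,1],1]]' >/dev/null; python3 ok.py 11.5 && python3 -m jog '[[[0,0,0],[0,0.4,0],1],[[0,0,0],[0,0.4,0],1]]' >/dev/null && python3 ok.py 11.5 &&  python3 -m jog '[[[0,0,0],[0,0.4,0],1],[[0,0,0],[0,0.4,0],1]]' >/dev/null && python3 ok.py 11.5 &&  python3 -m jog '[[[0,0,0],[0,0.4,0],1],[[0,0,0],[0,0.4,0],1]]' >/dev/null && python3 ok.py 11.5
```

```text
F 8.057766476077939 [ 8.0034  0.934  -3.2425] [0.4548 0.0207 0.0241]
F 9.584943829018401 [ 9.4615  1.5331 -5.2466] [0.4548 0.0207 0.0241]
F 10.623044244079821 [10.3494  2.3957 -6.1186] [0.4548 0.0208 0.024 ]
F 13.35116731152345 [13.1806  2.1272 -6.7012] [0.4548 0.0208 0.024 ]
```

```bash
for i in 1; do python3 -m jog '[[[0,0,0],[0,0.1,0],1],[[0,0,0],[0,0.1,0],1]]' >/dev/null; python3 ok.py 9; python3 -m jog '[[[0,0,0],[0,0,0],1],[[0,0,0],[0,0,0],1]]' >/dev/null; python3 ok.py 9; python3 -m jog '[[[0,0,0],[0,0,0],1],[[0,0,0],[0,0,0],1]]' >/dev/null; python3 ok.py 9;python3 -m jog '[[[0,0,0],[0,0,0],1],[[0,0,0],[0,0,0],1]]' >/dev/null; python3 ok.py 9; done
```

```text
F 12.282150501979805 [11.9989  2.6223 -7.1574] [0.4548 0.0208 0.024 ]
F 13.15387683085837 [12.9109  2.5163 -7.5374] [0.4548 0.0208 0.024 ]
F 12.052982356448663 [11.6694  3.0165 -7.3012] [0.4548 0.0208 0.024 ]
F 13.208570723124717 [12.7828  3.3267 -7.8004] [0.4548 0.0208 0.024 ]
```

Horizontal force is steady at about 12.7 N, so roughly 9 N on the stops. The vertical lift is more than I like, so I'll lower the hook slightly and hold again.

```bash
python3 -m jog '[[[0,0,0],[0,0,0.8],1],[[0,0,0],[0,0,1.6],1],[[0,0,0],[0,0,1.6],1]]' >/dev/null; python3 ok.py 9; python3 -m jog '[[[0,0,0],[0,0,0.5],1],[[0,0,0],[0,0,1],1],[[0,0,0],[0,0,1],1]]' >/dev/null; python3 ok.py 9; python3 -m jog '[[[0,0,0],[0,0,0],1],[[0,0,0],[0,0,0],1],[[0,0,0],[0,0,0],1]]' >/dev/null; python3 ok.py 9; python3 -m jog '[[[0,0,0],[0,0,0],1],[[0,0,0],[0,0,0],1]]' >/dev/null;python3 ok.py 9;python3 -c "
from h import *
st()"
```

```text
F 7.292571600749544 [ 7.0795  1.7501 -1.535 ] [0.4548 0.0207 0.0236]
F 6.981221911026676 [6.7833 1.6505 2.0627] [0.4548 0.0205 0.023 ]
F 5.548802608443075 [5.3033 1.6321 1.0986] [0.4548 0.0205 0.023 ]
F 5.767991972921978 [5.5079 1.7127 1.5566] [0.4548 0.0205 0.023 ]
16.3 [0.4548 0.0205 0.023 ] [-3.134  -0.0007 -1.4245] F [5.5079 1.7127 1.5566] T [ 0.367  -1.3953  0.1054] 0.015844465270817495 j [-0.0804 -0.0156  1.851   0.0011  1.2985  1.3439]
```

```bash
python3 -m jog '[[[0,0,0],[0,0.5,0],1],[[0,0,0],[0,1,0],1],[[0,0,0],[0,1,0],1]]' >/dev/null; python3 ok.py 11 && python3 -m jog '[[[0,0,0],[0,0.5,0],1],[[0,0,0],[0,0.5,0],1]]' >/dev/null && python3 ok.py 11.3 &&  python3 -m jog '[[[0,0,0],[0,0.5,0],1],[[0,0,0],[0,0.5,0],1]]' >/dev/null && python3 ok.py 11.3 &&  python3 -m jog '[[[0,0,0],[0,0.5,0],1],[[0,0,0],[0,0.5,0],1]]' >/dev/null && python3 ok.py 11.3&&  python3 -m jog '[[[0,0,0],[0,0.5,0],1],[[0,0,0],[0,0.5,0],1]]' >/dev/null && python3 ok.py 11.3
```

```text
F 9.388192216249843 [ 9.1303  2.1851 -2.0048] [0.4548 0.0205 0.0228]
F 11.235132721264767 [11.0353  2.1097 -3.0016] [0.4548 0.0205 0.0228]
F 13.25944259358271 [12.9636  2.7852 -4.1651] [0.4548 0.0205 0.0228]
```

Holding about 13 N with little lift. I'll keep this for most of a second, then unload, and take a picture to check before unhooking.

```bash
python3 -m jog '[[[0,0,0],[0,0,0],1],[[0,0,0],[0,0,0],1],[[0,0,0],[0,0,0],1]]' >/dev/null; python3 ok.py 9; python3 -m jog '[[[0,0,0],[0,0,0],1],[[0,0,0],[0,0,0],1],[[0,0,0],[0,0,0],1]]' >/dev/null; python3 ok.py 9; python3 -m jog '[[[0,0,0],[0,0,0],1],[[0,0,0],[0,0,0],1]]' >/dev/null; python3 ok.py 9
python3 -m jog '[[[0,0,0],[0,-2,0],1],[[0,0,0],[0,-4,0],1],[[0,0,0],[0,-7,0],1],[[0,0,0],[0,-9,0],1],[[0,0,0],[0,-9,0],1]]' >/dev/null
python3 -c "
from h import *
st();snap('top','t7');snap('side','s7')
crop('t7',260,150,350,270,5,'c9a');crop('s7',220,200,400,320,2,'c9b')
a=cv2.imread('pics/c9a.png');b=cv2.imread('pics/c9b.png')
o=np.zeros((600,800,3),np.uint8);o[:,:450]=a;o[:240,450:]=b[:,:350];cv2.imwrite('pics/c9.png',o)"
```

```text
F 13.330545520539072 [12.9339  3.2278 -4.9564] [0.4548 0.0205 0.0227]
F 13.329847771984483 [13.0899  2.5177 -4.0516] [0.4548 0.0205 0.0228]
F 13.858862404758273 [13.5231  3.032  -3.634 ] [0.4548 0.0205 0.0228]
18.3 [0.4573 0.0213 0.0199] [ 3.1382  0.0003 -1.4247] F [ 0.3359  0.605  -1.8647] T [-0.0158  0.0315  0.0152] 0.0159657410067378 j [-0.0772  0.0022  1.8401 -0.0004  1.3027  1.3476]
```

View pics/c9.png

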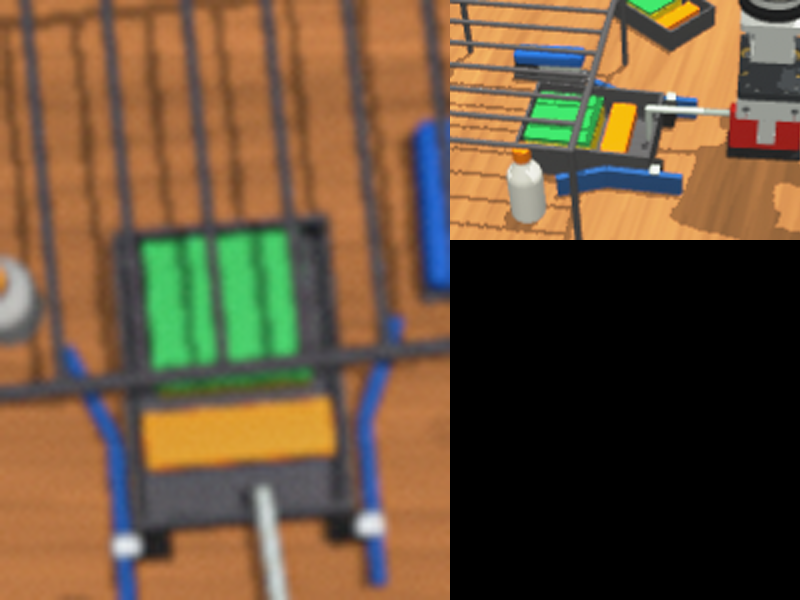

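The basket is home against both stops, at c9 (150,540) and (343,525), and the force is back to zero. Now lift out, retreat and move left.

```bash
python3 -m jog '[[[0,0,0],[0,-1,-8],1],[[0,0,0],[0,-2,-20],1],[[0,0,0],[0,-2,-35],1],[[0,0,0],[0,-2,-52],1],[[0,0,0],[0,-2,-62],1]]'|grep force
python3 -m jog '[[[0,0,0],[0,0,0],1],[[0,0,0],[0,15,0],1],[[0,0,0],[0,30,0],1],[[0,0,0],[-20,30,0],1],[[0,0,0],[-50,30,0],1]]'|grep force
python3 -m jog '[[[0,0,0],[-40,0,0],1],[[0,0,0],[-80,0,0],1],[[0,0,0],[-120,0,0],1],[[0,0,0],[-160,0,0],1],[[0,0,0],[-180,0,0],1]]'|grep force
python3 -m jog '[[[0,0,0],[-10,0,0],1],[[0,0,0],[-20,0,0],1],[[0,0,0],[-20,0,0],1],[[0,0,0],[-20,0,0],1],[[0,0,0],[-20,0,0],1]]'|grep force
python3 -c "
from h import *
st();snap('top','t8');snap('side','s8')
crop('t8',190,150,350,350,2.5,'c10a');crop('s8',220,230,420,420,2,'c10b')
a=cv2.imread('pics/c10a.png');b=cv2.imread('pics/c10b.png')
o=np.zeros((500,800,3),np.uint8);o[:,:400]=a;o[:380,400:]=b;cv2.imwrite('pics/c10.png',o)"
```

```text
wrist_force: [0.6, 0.5, -1.8]
wrist_force: [0.6, 0.2, -1.4]
wrist_force: [0.1, -1.5, -2.0]
wrist_force: [0.8, 0.3, -2.0]
20.4 [0.3948 0.2636 0.0828] [ 3.1415 -0.0005 -1.4262] F [ 0.8002  0.3258 -1.9853] T [ 0.0361 -0.0248  0.0052] 0.015903790434571873 j [ 0.4696 -0.0221  1.7301 -0.0005  1.4339  1.8958]
```

View pics/c10.png

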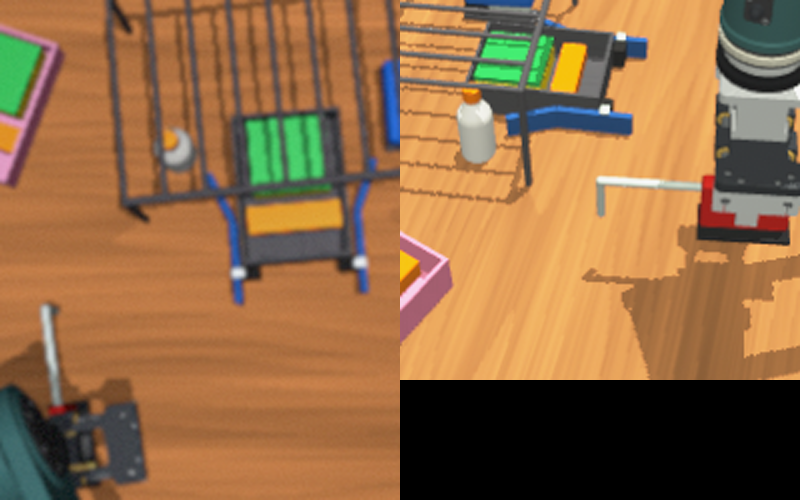

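The hook is clear and held, and the basket is still home on both stops. Lowering until the foot bears.

```bash
cat > okz.py <<'E'
import sys
from h import *
o=robot.get_obs();print('Fz',o['wrist_force'][2],o['wrist_torque'],o['tool_pos']);sys.exit(int(o['wrist_force'][2]>1.5))
E
python3 -m jog '[[[0,0,0],[0,0,20],1],[[0,0,0],[0,0,40],1],[[0,0,0],[0,0,52],1],[[0,0,0],[0,0,58],1],[[0,0,0],[0,0,61],1]]'|grep force
python3 -m jog '[[[0,0,0],[0,0,0],1],[[0,0,0],[0,0,0],1],[[0,0,0],[0,0,0],1]]' >/dev/null; python3 okz.py && 
python3 -m jog '[[[0,0,0],[0,0,1.5],1],[[0,0,0],[0,0,1.5],1]]' >/dev/null && python3 okz.py && 
python3 -m jog '[[[0,0,0],[0,0,1],1],[[0,0,0],[0,0,1],1]]' >/dev/null && python3 okz.py && 
python3 -m jog '[[[0,0,0],[0,0,1],1],[[0,0,0],[0,0,1],1]]' >/dev/null && python3 okz.py && 
python3 -m jog '[[[0,0,0],[0,0,1],1],[[0,0,0],[0,0,1],1]]' >/dev/null && python3 okz.py && 
python3 -m jog '[[[0,0,0],[0,0,1],1],[[0,0,0],[0,0,1],1]]' >/dev/null && python3 okz.py && 
python3 -m jog '[[[0,0,0],[0,0,1],1],[[0,0,0],[0,0,1],1]]' >/dev/null && python3 okz.py
```

```text
wrist_force: [0.5, 1.1, -1.2]
Fz -1.953796794682308 [ 0.0306 -0.0163 -0.0041] [0.3951 0.2649 0.0227]
Fz -2.463228624447367 [-0.0166  0.0111 -0.0269] [0.3945 0.2646 0.0204]
Fz -2.283300050791639 [ 0.0309  0.0142 -0.0616] [0.3944 0.2645 0.0192]
Fz -1.3924659654417957 [ 0.0167 -0.0128 -0.0157] [0.3944 0.2645 0.0181]
Fz -1.7135470877100882 [ 0.0648 -0.0071  0.0248] [0.3944 0.2645 0.0172]
Fz -2.038867809161227 [-0.0439  0.0351  0.0179] [0.3944 0.2645 0.0162]
Fz -1.2247825430403454 [ 0.0328 -0.0275  0.0202] [0.3946 0.2646 0.0154]
```

```bash
python3 -m jog '[[[0,0,0],[0,0,0.7],1],[[0,0,0],[0,0,0.7],1]]' >/dev/null && python3 okz.py && 
python3 -m jog '[[[0,0,0],[0,0,0.7],1],[[0,0,0],[0,0,0.7],1]]' >/dev/null && python3 okz.py && 
python3 -m jog '[[[0,0,0],[0,0,0.7],1],[[0,0,0],[0,0,0.7],1]]' >/dev/null && python3 okz.py && 
python3 -m jog '[[[0,0,0],[0,0,0.7],1],[[0,0,0],[0,0,0.7],1]]' >/dev/null && python3 okz.py
```

```text
Fz 4.269444352358121 [-0.1409  0.3623 -0.0293] [0.3947 0.2646 0.0154]
```

```bash
python3 -m jog '[[[0,0,0],[0,0,0],0.5],[[0,0,0],[0,0,0],0.3],[[0,0,0],[0,0,0],0],[[0,0,0],[0,0,0],-0.3],[[0,0,0],[0,0,0],-0.6]]'|grep -E 'force|width'
python3 -m jog '[[[0,0,0],[0,0,0],-1],[[0,0,0],[0,0,0],-1],[[0,0,0],[0,0,0],-1],[[0,0,0],[0,0,0],-1],[[0,0,0],[0,0,0],-1]]'|grep -E 'force|width'
python3 -c "
from h import *
st()"
```

```text
wrist_force: [-0.5, -0.4, 0.5]
width: 0.052
wrist_force: [-0.2, 0.1, 0.3]
width: 0.0916
23.7 [0.3945 0.2645 0.0146] [-3.1416 -0.0001 -1.4247] F [-0.2281  0.0964  0.2538] T [ 0.0381 -0.021   0.0041] 0.09162952930774947 j [ 0.4713  0.0437  1.8093 -0.0001  1.2886  1.8961]
```

Up and back clear of the hook, then numeric checks (12 pictures viewed, so no more views).

```bash
python3 -m jog '[[[0,0,0],[0,0,-20],-1],[[0,0,0],[0,0,-55],-1],[[0,0,0],[0,0,-100],-1],[[0,0,0],[0,0,-150],-1],[[0,0,0],[0,0,-190],-1]]'|grep force
python3 -m jog '[[[0,0,0],[50,40,0],-1],[[0,0,0],[100,60,0],-1],[[0,0,0],[150,60,0],-1],[[0,0,0],[200,60,0],-1],[[0,0,0],[240,60,0],-1]]'|grep force
python3 -m jog '[[[0,0,0],[50,0,0],-1],[[0,0,0],[100,0,0],-1],[[0,0,0],[150,0,0],-1],[[0,0,0],[200,0,0],-1],[[0,0,0],[240,0,0],-1]]'|grep force
python3 -m jog '[[[0,0,0],[0,0,0],-1],[[0,0,0],[0,0,0],-1],[[0,0,0],[0,0,0],-1]]'|grep force
python3 -c "
from h import *
st();p,d=snap('top','t9');snap('side','s9')
q=p.astype(int);m=(q[:,:,0]>140)&(q[:,:,1]<60)&(q[:,:,2]<60);m[:,400:]=0
v,u=np.nonzero(m);P=np.array([atd('top','t9',a,b) for a,b in zip(u,v)])
k=P[:,2]>.05;print('red top',len(u),k.sum(),P[k].mean(0),P[k].min(0),P[k].max(0), np.median(P[k][:,2]))
# rod (light grey) heights
c=P[k][:,:2];w,V=np.linalg.eigh(np.cov(c.T));ax=V[:,1]*np.sign(V[0,1]);print('yaw',np.arctan2(ax[1],ax[0]))
# height along rod and handle
for s in (-30,-15,0,15,30,50,70,90,110,125):
  xy=P[k].mean(0)[:2]+ax*s/1000; uu,vv=proj('top',[*xy,.057]);best=max((atd('top','t9',int(round(uu))+i,int(round(vv))) for i in(-1,0,1)),key=lambda x:x[2]);print(s,best)
# bystanders: image change vs start
a=np.load('pics/t0.npz')['p'].astype(int)
for n,(u0,v0,u1,v1) in dict(mug=(420,270,475,312),glue=(250,198,272,220),stap=(340,172,356,210)).items():
  print(n,np.abs(a-q)[v0:v1,u0:u1].mean())
b=np.load('pics/t7.npz')['p'].astype(int);print('basket vs t7',np.abs(b-q)[190:250,284:336].mean(), 'vs t0',np.abs(a-q)[190:250,284:336].mean())
"
```

```text
wrist_force: [0.7, 1.9, -0.3]
wrist_force: [0.8, -0.3, 0.6]
wrist_force: [0.1, 0.0, 0.1]
wrist_force: [0.1, -0.6, 0.2]
25.5 [ 0.4041 -0.2121  0.2047] [-3.1415  0.0005 -1.4238] F [ 0.1047 -0.5866  0.2269] T [ 0.0698  0.058  -0.0006] 0.09373423687517488 j [-0.608  -0.123   1.5792  0.0004  1.6857  0.8159]
red top 176 176 [0.3991 0.257  0.08  ] [0.359  0.0111 0.0517] [0.4616 0.2738 1.3041] 0.058590461657846205
yaw -1.2526408027611486
-30 [0.3871 0.2944 0.0068]
-15 [0.3953 0.2671 0.0652]
0 [0.3998 0.2585 0.06  ]
15 [0.4022 0.2513 0.0066]
30 [0.407  0.2371 0.001 ]
50 [0.4121 0.2165 0.0025]
70 [0.4197 0.2007 0.0066]
90 [0.427  0.1787 0.0009]
110 [0.4319 0.1558 0.0018]
125 [0.4369 0.1406 0.0029]
mug 19.23766233766234
glue 5.204545454545454
stap 4.645833333333333
basket vs t7 3.239102564102564 vs t0 33.91303418803419
```

```bash
python3 -m jog '[[[0,0,0],[0,50,0],-1],[[0,0,0],[0,90,0],-1],[[0,0,0],[50,90,0],-1],[[0,0,0],[90,90,0],-1],[[0,0,0],[130,90,0],-1]]'|grep force
python3 -m jog '[[[0,0,0],[50,0,0],-1],[[0,0,0],[100,0,0],-1],[[0,0,0],[150,0,0],-1],[[0,0,0],[170,0,0],-1],[[0,0,0],[170,0,0],-1]]'|grep pos
python3 -c "
from h import *
p,d=snap('top','t10')
q=p.astype(int);m=(q[:,:,0]>140)&(q[:,:,1]<60)&(q[:,:,2]<60);m[:,400:]=0
v,u=np.nonzero(m);P=np.array([atd('top','t10',a,b) for a,b in zip(u,v)])
k=(P[:,2]>.054)&(P[:,2]<.07);print('red',len(u),k.sum(),P[k].mean(0),P[k].min(0),P[k].max(0))
c=P[k][:,:2];w,V=np.linalg.eigh(np.cov(c.T));ax=V[:,1]*np.sign(V[0,1]);print('yaw',np.arctan2(ax[1],ax[0]))
M=P[k].mean(0)
for s in (-30,-15,0,15,30,50,70,90,110,128):
  xy=M[:2]+ax*s/1000; uu,vv=proj('top',[*xy,.057]);r=[atd('top','t10',int(round(uu))+i,int(round(vv))) for i in(-1,0,1)];print(s,[round(x[2],4) for x in r])
a=np.load('pics/t0.npz')['p'].astype(int);dd=np.load('pics/t0.npz')['d']
D=np.abs(a-q)
for n,(u0,v0,u1,v1) in dict(mug=(420,270,475,312),mugtop=(440,280,470,305),glue=(250,198,272,220),stap=(340,172,356,210)).items():
  print(n,D[v0:v1,u0:u1].mean(),np.median(np.abs(dd-d)[v0:v1,u0:u1]))
"
```

```text
wrist_force: [0.7, -0.2, 0.8]
tool_pos: [0.3593, -0.524, 0.2032]
red 183 182 [0.3973 0.2613 0.0592] [0.3589 0.2488 0.0544] [0.4334 0.2742 0.0675]
yaw 0.14987190709022313
-30 [np.float64(0.0584), np.float64(1.3041), np.float64(0.0629)]
-15 [np.float64(0.0544), np.float64(0.0566), np.float64(0.059)]
0 [np.float64(0.0574), np.float64(0.0601), np.float64(0.0661)]
15 [np.float64(0.0581), np.float64(0.0609), np.float64(0.0553)]
30 [np.float64(0.0618), np.float64(0.0585), np.float64(0.0596)]
50 [np.float64(0.0), np.float64(0.0512), np.float64(0.0536)]
70 [np.float64(0.0012), np.float64(0.0542), np.float64(0.0532)]
90 [np.float64(0.0554), np.float64(0.0525), np.float64(0.0529)]
110 [np.float64(0.0522), np.float64(0.0528), np.float64(0.0511)]
128 [np.float64(-0.0023), np.float64(0.0549), np.float64(0.0559)]
mug 4.44935064935065 0.0024664998
mugtop 3.1026666666666665 0.0023292303
glue 2.724517906336088 0.002418816
stap 2.6398026315789473 0.0023916364
```

The hook is upright: handle top about 59 mm and rod top about 53 mm, level along its length. The bystanders are unchanged, and the basket matches its home image. Handing in.

```bash
python3 -c "
from h import *
import numpy as np
q=np.load('pics/t10.npz')['p'].astype(int);b=np.load('pics/t8.npz')['p'].astype(int)
print(np.abs(b-q)[190:250,284:336].mean())
from bench import close_job; print(close_job())"
```

```text
1.744017094017094
the job is handed in; nothing more can be done
None
```

I hooked the supply basket, dragged it into the dock until it rested on both rubber stops, and stood the hook back on its foot. The job is handed in at about 27 s of the 72 s allowed.

- **Drag:** it took about 3.5 N. I shifted the hook 11 mm to the right partway to square the basket up.
- **Press:** I held about 13 N in total, so roughly 9 to 10 N on the stops. The first hold (about 0.8 s) also pulled upward by some 6 N. I therefore lowered the hook slightly and held again for about 0.8 s, with about half that lift.
- **Hook:** it now stands at about (0.397, 0.261), well clear of the dock. The handle top reads 59 mm and the rod is level at about 53 mm, which fits it standing upright on its foot.
- **Basket and bystanders:** the basket picture is unchanged since unhooking. Mug, glue bottle and stapler match the first picture.
- **Check that disagreed:** one mug comparison came out different while the arm was still nearby. It matched once I moved the arm away.
- **Uncertainty:** the force on the stops is inferred from wrist force minus drag, not measured directly. The last checks were numeric only, as I had used all 12 picture views.

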